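Spin-check a blower impeller on the bench stand

ROBOT

A 6-joint arm with a two-finger parallel gripper is mounted at the origin on the work surface. World frame = base frame: x ahead of the robot, y to its left, z up, the work surface at z = 0. Lengths are in m, angles in rad, forces in N, time in s.
With the tool pointing down it reaches from about 0.225 to 0.875 m from the base axis. Payload 3.4 kg.
Tool frame: the origin (TCP) lies at the very end of the fingers, on their centre line; the grasp point (between the pads) lies 19 mm behind it; z points along the fingers, x is the direction in which the jaws open and shut, and the axes are right-handed (so a half turn about z gives the same grasp; the last joint's range is limited). The gripper opens to 85 mm and grips with 20 to 120 N. Pads are 22 mm wide; open, the fingers measure 114 mm over their backs; the gripper's body (76 mm by 85 mm) begins 54 mm behind the grasp point. The pads swing forward as they close: fully open they stand 13 mm farther back than shut.
Start: joints at [-1.347, 0.276, 1.505, -0, 1.361, -0.121], TCP at [0.194, -0.541, 0.231] pointing down, gripper open.
Joint ranges: [-2.89, 2.89], [-0.75, 2.08], [0.22, 2.7], [-1.18, 4.32], [0.11, 2.71], [-2.7, 2.7]. Speed limits (rad/s): [2.57, 2.57, 3.14, 3.14, 3.14, 3.14].

INTERFACE

Orientations are given as a unit quaternion [w, x, y, z].
In Python, from rig import manip gives the robot as it stands.
- The arm moves only by the tool send_rows, never from a script. Its argument "increments" is a list of rows, each a list of 5 numbers: the opening, from 0 (shut) to 1 (fully open), then the shift along the tool's x, y, z in m, then the turn about the tool's z in rad. A call has 1 to 8 rows; each row shifts and turns the commanded pose from where the row before left it, along the tool's axes as they then stand; what a row does not reach is not made up. A row lasts 1/8 s, in which the tool goes at most 62.5 mm and 10.7 degrees, less where a joint would pass 70% of its speed; a pose out of reach is approached as far as the arm can. A call is refused whole if a number of a shift passes 0.0625 or a number of a turn 0.188, either way. A call with a gripper value outside its range is refused whole. The fingers move at their own pace and stop on an object; "squeeze" is the grip in N (left out, the last holds). Time passes only in rows, so rows that do not move let the fingers close. It gives the time, the measured TCP pose, the force and the opening at its end, in the units of the state.
- manip.get_state(): the state, without advancing time (a new reading comes with each control period).
- manip.get_image(name): name is "side" or "top" or "wrist"; returns the picture (480x640x3 uint8, red, green, blue); there is no depth.
- manip.calibration(name): a dict with "fx", "fy", "cx", "cy" (pixels), "camera_from_world" (4x4, takes a point from world to camera coordinates). Camera axes: x right, y up, looking along -z (the intrinsics and any distortion apply to the point x, -y, -z); pixel columns grow to the right and rows downward; lengths in m; the calibration is good to about 2 mm. A picture is of the moment at which its call begins: read the wrist's pose just before it. calibration takes no time and is no camera call; for the wrist camera it gives the pose at the moment of the call.
- manip.sign_off(): hands the job in, once; it reports no verdict.
The state is a dict: "clock": time; "qpos": joint angles; "qd": joint speeds; "effort": joint torques, N m; "position": TCP position; "ee_rot": TCP orientation; "contact_force": force on the tool from outside, world axes, zero at the start; "moment": the same for the moment, N m; "width": finger opening in m.
Only numpy, scipy, OpenCV 4.12 (cv2) and the standard library are available. Lean on these libraries where they do the work, as an engineer would, in place of code of your own. Each camera call takes 0.05 s, during which the arm holds its last target.

TASK

The blower impeller on the bench stand needs a spin check. Take the spanner off the impeller and lay it inside the steel tray, swing the pointer arm by its black grip until its tip stands over the centre of the impeller's hub, and then, with both of those done, give the impeller a brisk push by hand, either way round, and take your hand away, so that it coasts on its own with nothing touching it for at least four seconds. Leave the pointer over the centre and do not knock or shift the grease tub and the spray can that stand beside the impeller.

Things in the scene. Friction and masses are not known exactly. Their poses are not given: they have to be found in the camera images.
- stand: Bench stand, fixed: base plate 270 x 150 x 12 mm, a motor with the impeller on its upright spindle, and a steel post (26 mm across, top at 116 mm) that carries the pointer arm. Origin on the table under the spindle axis; its x axis runs towards the post, whose axis is 140 mm away; z up. The plate reaches from x = -90 to +180 mm, y = -75 to +75 mm.
- hub_top (a point): Centre of the flat top of the impeller's hub, on the spindle axis, 95 mm above the table. A bright steel spot marks it. Black paddle impeller, 190 mm across: back plate whose top is 65 mm above the table, hub 56 mm across, six straight radial upright blades 4 mm thick from hub to rim, open above and outside between them; blade tops level with the hub top.
- impeller (a joint): Turning angle of the impeller about its upright spindle (rad, grows anticlockwise seen from above, no stops). At 0 one blade lies along the stand's +x axis, the others every 60 degrees. About 0.35 kg, runs very freely: pushed to 2 rad/s and let go it coasts for more than four seconds, slowing by 0.15 to 0.6 rad/s each second.
- pointer (a joint): Swing angle of the pointer arm about the post (rad, grows anticlockwise seen from above). At 0 the arm lies over the stand's -x direction from the post, its tip exactly over the hub centre; it stands aside at 0.8 to 1.25 at the start. Stops at -0.6 and 1.9. Held by friction, it stays where it is let go, moves with about 1.3 N at the grip.
- pivot (a point): Point on the pointer arm's upright pivot axis, at the top of the post, 116 mm above the table.
- pointer_tip (a point): Lower end of the pointed pin at the end of the pointer arm, 140 mm from the pivot axis, 102 mm above the table (7 mm above the blades, too low to pass over the spanner). The arm is a steel bar 14 mm wide, between 120 and 130 mm above the table; the pin, 10 mm thick, stands up to 133 mm.
- pointer_handle (a point): Middle of the black upright grip on the pointer arm: a round post 18 mm thick, standing on the arm from 130 to 166 mm above the table, 95 mm from the pivot axis. The point is 148 mm above the table.
- spanner: Steel double-ended open spanner, 170 mm long along its x axis, lying flat across the top of the impeller. Shank 16 mm wide, 8 mm thick; jaws 34 mm wide, 10 mm thick, from 53 mm either side of the middle. Origin at the middle of its underside; z up; mass about 0.16 kg.
- tray: Open dark steel tray, fixed, 250 mm (its x) by 160 mm (its y), 35 mm high, walls 4 mm, floor about 5 mm. Origin at the centre of its underside. The spanner goes in here.
- driver: Screwdriver, 180 mm long, about 30 mm thick, lying in the tray along one long side, its handle towards the tray's -x. Origin under its middle. It may stay there; touching it does no harm.
- tub: White upright grease tub, 60 mm across, 105 mm tall, close beside the impeller. Origin at the centre of its underside. Not to be shifted.
- can: Upright spray can without nozzle, 54 mm across, 140 mm tall, close beside the impeller. Origin at the centre of its underside. Not to be shifted.
There are look-alikes about, which are no part of the job. What is meant by the spanner is not purple, and is the larger of those in its own colour.

How it is judged:
By the outcome, as a careful person would: the job done as asked, in the order asked, and still so for the second after the job is handed in, with the robot touching nothing.
It also fails if it takes over 64 s, if anything falls off the work surface, if the arm or the gripper's body presses on something with over 40 N, if the wrist force passes 120 N, or if a joint passes its speed limit or range.

## Working session

There is one attempt and no reset: what is moved stays moved. The work goes in short steps, Python scripts to look and compute and a tool call to move; the robot and the scene stay as the last step left them, time stands still between calls to the robot, and variables do not carry over. Pictures are saved under pics/ and viewed, and the job is handed in when it is done.

Besides the shell and the picture viewer there is one more tool, called after "Request:" as name(argument=value, ...) on one line, values as JSON. send_rows: Moves the arm, as the interface text tells. Its arguments: {"type":"object","properties":{"increments":{"type":"array","items":{"type":"array","items":{"type":"number"}}},"squeeze":{"type":"number"}},"required":["increments"]}

```bash
mkdir -p pics; ls
python3 - <<'E'
from rig import manip
import cv2
for n in ("top","side","wrist"):
    im=manip.get_image(n); cv2.imwrite(f"pics/{n}0.png",im[:,:,::-1])
    c=manip.calibration(n); print(n,c)
print(manip.get_state())
E
```

```text
pics
top {'fx': 439.0093302671498, 'fy': 439.0093302671498, 'cx': 326.03307763533616, 'cy': 232.54778075030143, 'camera_from_world': array([[ 0.01130703, -0.99991364,  0.00669746, -0.02912176],
       [ 0.99794614,  0.01170662,  0.06297987, -0.45601494],
       [-0.06305284,  0.00597158,  0.99799232, -1.01282011],
       [ 0.        ,  0.        ,  0.        ,  1.        ]])}
side {'fx': 575.6862761281119, 'fy': 575.6862761281119, 'cx': 311.968816292318, 'cy': 241.45531599934353, 'camera_from_world': array([[-0.91980743, -0.39220448, -0.01139879,  0.41977997],
       [ 0.19294506, -0.47741353,  0.85723306, -0.1667455 ],
       [-0.34165258,  0.78629001,  0.51480243, -1.01723846],
       [ 0.        ,  0.        ,  0.        ,  1.        ]])}
wrist {'fx': 406.4680192743566, 'fy': 406.4680192743566, 'cx': 322.9960563450436, 'cy': 241.86132658541186, 'camera_from_world': array([[ 0.33869975, -0.9408933 , -0.00150719, -0.57341951],
       [ 0.89054843,  0.32109292, -0.3222155 ,  0.0412092 ],
       [ 0.30365435,  0.10779208,  0.94666515, -0.38123715],
       [ 0.        ,  0.        ,  0.        ,  1.        ]])}
{'clock': 0.15, 'qpos': array([-1.34698723e+00,  2.76430439e-01,  1.50584621e+00, -1.87365106e-05,
        1.36070088e+00, -1.20980109e-01]), 'qd': array([-7.49641788e-04, -2.04425394e-03, -3.82390628e-03, -6.10376055e-04,
        1.81548984e-03,  3.14354698e-05]), 'effort': array([ 6.30778432e-04, -4.17144120e+01, -2.46033186e+01, -3.06624806e-04,
        7.67447229e-03, -5.67579093e-06]), 'position': array([ 0.1942591 , -0.54076737,  0.23064788]), 'ee_rot': array([-4.57016524e-04,  8.17924613e-01, -5.75324993e-01, -5.20280703e-04]), 'contact_force': array([ 0.4648412 , -0.49290509,  0.38986687]), 'moment': array([0.02029686, 0.00695256, 0.04707931]), 'width': 0.08530696575471843}
```

View pics/top0.png

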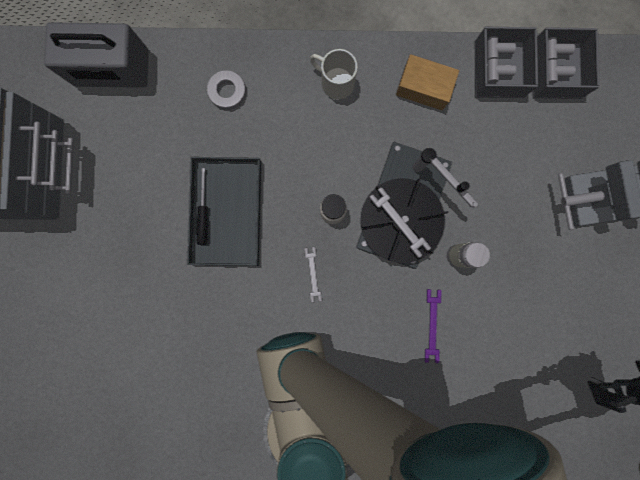

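View pics/side0.png

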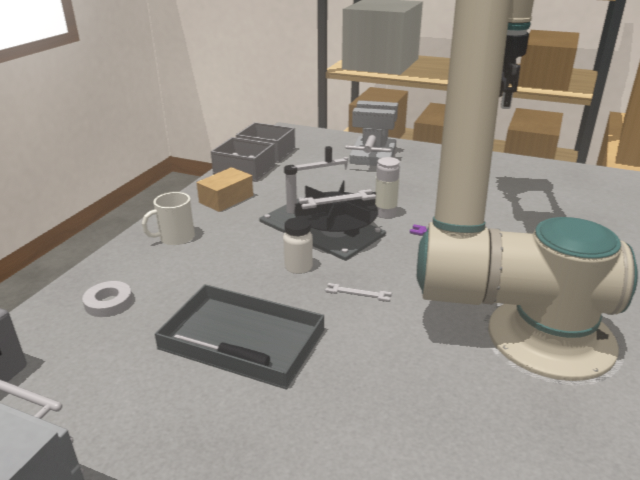

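View pics/wrist0.png

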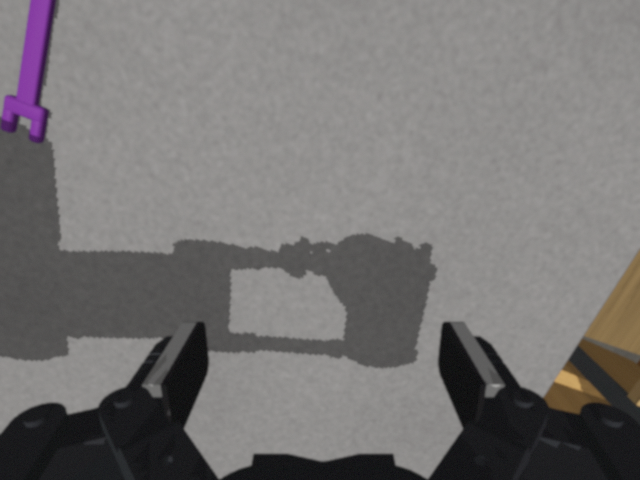

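Candidates: the silver spanner on the impeller (400,222), a smaller silver one on the table (313,275), and a purple one (433,325). The one on the impeller fits, being the larger silver one and lying on the impeller. I'll confirm with an enlarged crop.

Run:
```python
import cv2
im=cv2.imread("pics/top0.png")
cv2.imwrite("pics/crop1.png",cv2.resize(im[130:290,300:500],None,fx=4,fy=4,interpolation=cv2.INTER_CUBIC)[:600,:800])
s=cv2.imread("pics/side0.png")
cv2.imwrite("pics/crop2.png",cv2.resize(s[130:280,250:420],None,fx=4,fy=4,interpolation=cv2.INTER_CUBIC))
```

```text
(no output)
```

View pics/crop1.png

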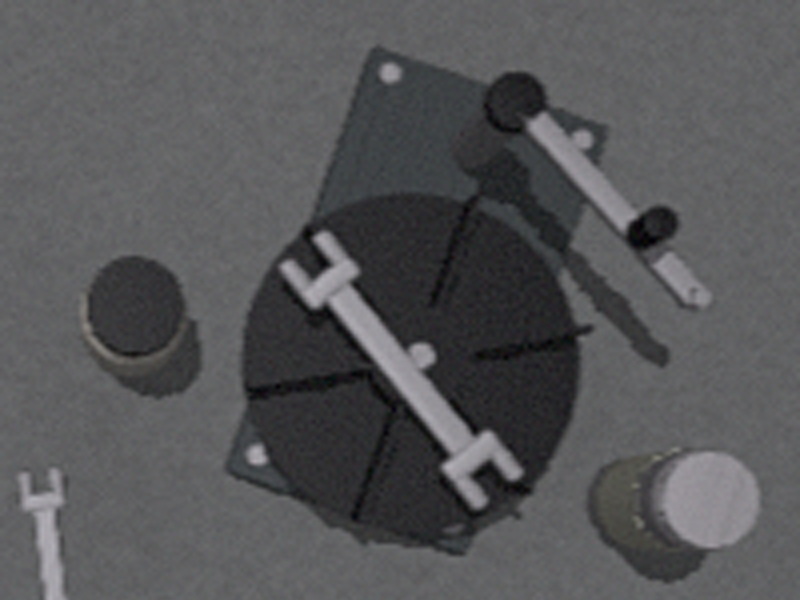

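View pics/crop2.png

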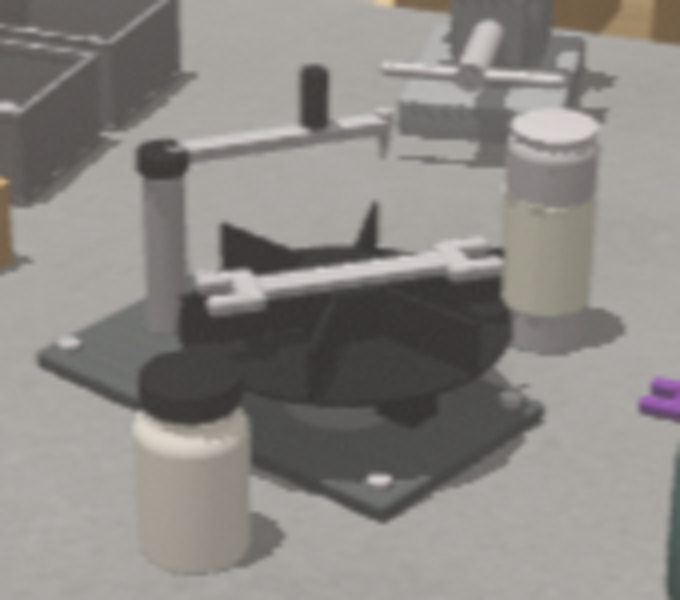

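The crop confirms the target: the large silver spanner lies across the impeller with its jaws at crop (320,270) and (480,470). The hub spot is at crop (422,355), the post cap at (515,100), the grip top at (660,222), the tub at left and the can at lower right. Next I'll measure these.

```bash
cat > h.py <<'E'
import numpy as np, cv2
def ray(c,u,v):
    T=np.array(c["camera_from_world"]);R,t=T[:3,:3],T[:3,3]
    d=np.array([(u-c["cx"])/c["fx"],-(v-c["cy"])/c["fy"],-1.])
    return -R.T@t, R.T@d
def onz(c,u,v,z):
    o,d=ray(c,u,v); return o+d*(z-o[2])/d[2]
def proj(c,p):
    T=np.array(c["camera_from_world"]);q=T[:3,:3]@np.asarray(p,float)+T[:3,3]
    return np.array([c["cx"]+c["fx"]*q[0]/-q[2],c["cy"]-c["fy"]*q[1]/-q[2]])
E
python3 - <<'E'
from h import *
from rig import manip
np.set_printoptions(precision=4,suppress=True)
c=manip.calibration("top");im=cv2.imread("pics/top0.png")
g=cv2.cvtColor(im,cv2.COLOR_BGR2GRAY)
m=np.zeros_like(g);m[180:265,360:440]=(g[180:265,360:440]>105)*255
n,l,s,cen=cv2.connectedComponentsWithStats(m)
for i in range(1,n):
    if s[i,4]>8: print(s[i],cen[i])
i=1+np.argmax(s[1:,4]);ys,xs=np.where(l==i)
P=np.array([onz(c,x,y,.104)[:2] for x,y in zip(xs,ys)])
r=cv2.minAreaRect(P.astype(np.float32)*1000);print(r)
mu=P.mean(0);w,v=np.linalg.eigh(np.cov((P-mu).T));print("spanner",mu,v[:,1],np.degrees(np.arctan2(v[1,1],v[0,1])))
pt=lambda a,b,z:onz(c,300+a/4,130+b/4,z)
print("hub",pt(422,355,.095));print("post",pt(515,100,.133));print("grip",pt(660,222,.166));print("tip",pt(700,297,.13))
print("tub",pt(135,305,.105));print("can",pt(710,500,.14))
print("imp rim circ",pt(412,365,.065))
for u,v in((190,158),(262,158),(262,267),(188,266)):print("tray",onz(c,u,v,.035))
for u,v in((205,170),(203,240)):print("drv",onz(c,u,v,.02))
E
```

```text
[370 188  60  69 689] [399.865  221.6168]
[362 241   5   5  21] [363.8095 243.2381]
((476.30426025390625, -182.0519561767578), (166.97186279296875, 35.33803176879883), 39.225589752197266)
spanner [ 0.4761 -0.1811] [-0.7727 -0.6347] -140.60115527263872
hub [ 0.4832 -0.1949  0.095 ]
post [ 0.6142 -0.2366  0.133 ]
grip [ 0.5449 -0.3015  0.166 ]
tip [ 0.5119 -0.3338  0.13  ]
tub [ 0.5072 -0.0392  0.105 ]
can [ 0.4059 -0.3344  0.14  ]
imp rim circ [ 0.4804 -0.195   0.065 ]
tray [0.6241 0.2929 0.035 ]
tray [0.6262 0.1265 0.035 ]
tray [0.3746 0.1213 0.035 ]
tray [0.375  0.2897 0.035 ]
drv [0.5995 0.2615 0.02  ]
drv [0.4353 0.2615 0.02  ]
```

Request:
send_rows(increments=[[0.5, -0.03, -0.048, 0, 0], [0.5, -0.03, -0.048, 0, 0], [0.5, -0.03, -0.048, 0, 0], [0.5, -0.03, -0.048, 0, 0], [0.5, -0.03, -0.048, 0, 0], [0.5, -0.03, -0.048, 0, 0], [0.5, -0.03, -0.048, 0, -0.171], [0.5, -0.01, -0.004, 0, -0.171]], squeeze=40)

```text
clock: 1.15
position: [0.44, -0.2164, 0.231]
ee_rot: [-0.001, 0.906, -0.423, 0.0]
contact_force: [-0.3, -0.8, 1.0]
width: 0.0427
```

```bash
cat >> h.py <<'E'
def tf(s):
    from scipy.spatial.transform import Rotation as R
    w,x,y,z=s["ee_rot"];return R.from_quat([x,y,z,w]).as_matrix()
def go(s,p,axang=None):
    M=tf(s);d=M.T@(np.asarray(p)-s["position"])
    yaw=np.degrees(np.arctan2(M[1,0],M[0,0]))
    print("pos",s["position"].round(4),"xyaw",yaw.round(2),"clock",s["clock"],"F",s["contact_force"].round(1),"w",round(s["width"],4))
    print("tool delta",d.round(4))
    if axang is not None:
        e=(axang-yaw+90)%180-90; print("turn",-np.radians(e).round(4))
E
python3 - <<'E'
from h import *
from rig import manip
s=manip.get_state();c=manip.calibration("wrist");im=manip.get_image("wrist");cv2.imwrite("pics/w1.png",im[:,:,::-1])
go(s,[.476,-.1815,.095],-50.6)
print(proj(c,[.4832,-.1949,.095]),proj(c,[.476,-.1815,.104]))
E
```

```text
pos [ 0.44   -0.2164  0.231 ] xyaw -50.06 clock 1.15 F [-0.3 -0.8  1. ] w 0.0427
tool delta [-0.0036 -0.0498  0.1361]
turn 0.0094
[340.32054188 162.11232556] [318.2198397  159.20590641]
```

View pics/w1.png

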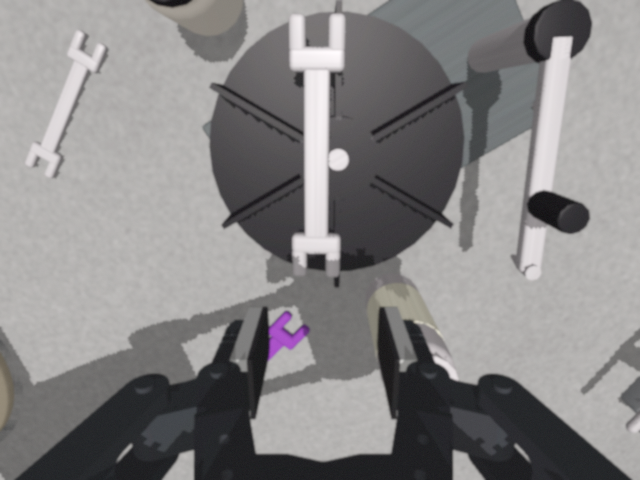

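The wrist view shows the hub spot at (339,160), where (340,162) was predicted. The spanner shank runs from (317,70) to (317,235) and is aligned with the tool. Measuring it from this view now.

Run:
```python
from h import *
from rig import manip
np.set_printoptions(precision=4,suppress=True)
s=manip.get_state();c=manip.calibration("wrist");im=cv2.imread("pics/w1.png")
g=cv2.cvtColor(im,cv2.COLOR_BGR2GRAY)
m=np.zeros_like(g);m[10:280,285:350]=(g[10:280,285:350]>160)*255
n,l,st,cen=cv2.connectedComponentsWithStats(m)
for i in range(1,n):
    if st[i,4]>20: print(st[i],cen[i])
f=lambda u,v,z:onz(c,u,v,z)
def mid(v):
    xs=np.where(m[v,300:330]>0)[0]+300; return f(xs.mean(),v,.103),xs.min(),xs.max()
for v in(90,120,150,180,210):print(mid(v))
a=f(317,15,.105);b=f(317,276,.105)
print("ends",a,b,np.linalg.norm(a-b),(a+b)/2,np.degrees(np.arctan2(*(a-b)[1::-1])))
print("hub",f(339,160,.095),"postcap",f(558,31,.133),"grip",f(573,216,.166),"tip top",f(533,272,.133))
print(mid(150)[0]-mid(210)[0])
```

```text
[ 285   10   64  258 7840] [316.6732 129.4436]
(array([ 0.506 , -0.1525,  0.103 ]), np.int64(304), np.int64(328))
(array([ 0.4922, -0.164 ,  0.103 ]), np.int64(304), np.int64(328))
(array([ 0.4778, -0.176 ,  0.103 ]), np.int64(305), np.int64(327))
(array([ 0.4627, -0.1886,  0.103 ]), np.int64(305), np.int64(327))
(array([ 0.4468, -0.2018,  0.103 ]), np.int64(305), np.int64(327))
ends [ 0.5381 -0.1266  0.105 ] [ 0.4102 -0.2333  0.105 ] 0.16653577279547044 [ 0.4741 -0.18    0.105 ] 39.86440196004554
hub [ 0.482  -0.1926  0.095 ] postcap [ 0.6111 -0.2329  0.133 ] grip [ 0.5449 -0.2981  0.166 ] tip top [ 0.5114 -0.3298  0.133 ]
[0.031  0.0258 0.    ]
```

Request:
send_rows(increments=[[0.5, -0.003, -0.025, 0, 0.009], [0.5, -0.002, -0.025, 0.03, 0], [0.5, 0, 0, 0.05, 0], [0.5, 0, 0, 0.035, 0], [0.5, 0, 0, 0.02, 0], [0.5, 0, 0, 0, 0]])

```text
clock: 1.95
position: [0.473, -0.1842, 0.0951]
ee_rot: [0.0, 0.901, -0.433, -0.001]
contact_force: [0.1, -0.2, 0.6]
width: 0.0426
```

Run:
```python
from h import *
from rig import manip
s=manip.get_state();im=manip.get_image("wrist");cv2.imwrite("pics/w2.png",im[:,:,::-1])
go(s,[.475,-.1805,.095],-50.4)
```

```text
pos [ 0.473  -0.1842  0.0951] xyaw -51.32 clock 1.95 F [ 0.1 -0.2  0.6] w 0.0426
tool delta [-0.0016 -0.0038  0.0001]
turn -0.0161
```

View pics/w2.png

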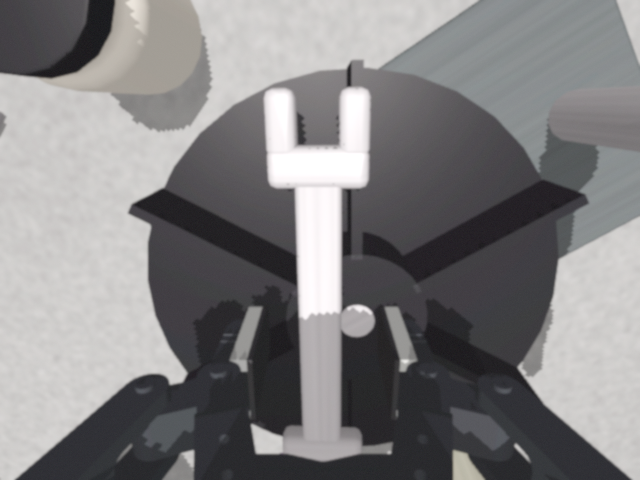

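The pads stand either side of the shank at about column 320, just ahead of the hub spot. Closing now.

Request:
send_rows(increments=[[0.2, 0, -0.003, 0, 0], [0.1, 0, 0, 0, 0], [0.0, 0, 0, 0, 0], [0.0, 0, 0, 0, 0]], squeeze=50)

```text
clock: 2.5
position: [0.4766, -0.1821, 0.097]
ee_rot: [-0.0, 0.902, -0.432, 0.001]
contact_force: [0.0, 0.4, 4.3]
width: 0.0138
```

Request:
send_rows(increments=[[0.0, 0, 0, -0.002, 0], [0.0, 0, 0, 0, 0]])

```text
clock: 2.75
position: [0.4757, -0.1819, 0.0979]
ee_rot: [0.0, 0.902, -0.432, -0.001]
contact_force: [0.1, 0.3, -2.3]
width: 0.014
```

Run:
```python
from h import *
from rig import manip
s=manip.get_state();im=manip.get_image("wrist");cv2.imwrite("pics/w3.png",im[:,:,::-1])
go(s,[.475,-.1805,.095],-50.4)
im=manip.get_image("side");cv2.imwrite("pics/s3.png",cv2.resize(im[130:280,250:420,::-1],None,fx=4,fy=4))
```

```text
pos [ 0.4757 -0.1819  0.0979] xyaw -51.16 clock 2.75 F [ 0.1  0.3 -2.3] w 0.014
tool delta [-0.0015 -0.0003  0.0029]
turn -0.0133
```

View pics/w3.png

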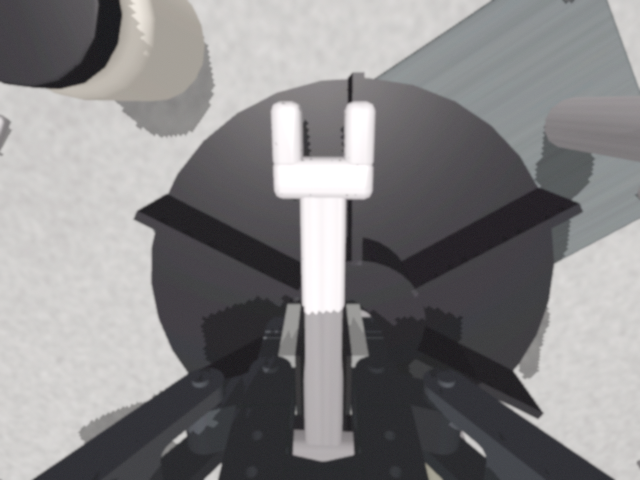

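View pics/s3.png

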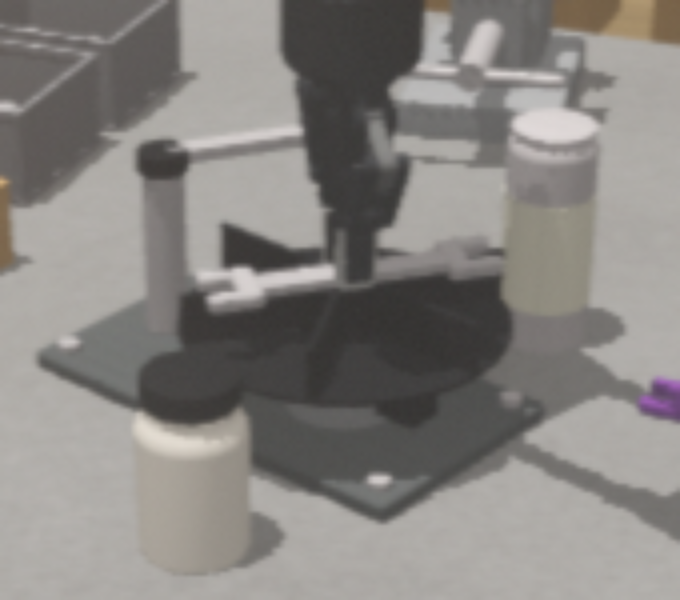

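The pads hold the shank at its middle. Lifting.

Request:
send_rows(increments=[[0.0, 0, 0, -0.01, 0], [0.0, 0, 0, -0.03, 0], [0.0, 0, 0, -0.04, 0], [0.0, 0, 0, -0.04, 0], [0.0, 0, 0, 0, 0]])

```text
clock: 3.48
position: [0.4782, -0.1831, 0.2221]
ee_rot: [0.0, 0.902, -0.432, 0.004]
contact_force: [-0.0, -0.1, -2.5]
width: 0.014
```

Run:
```python
from h import *
from rig import manip
s=manip.get_state();im=manip.get_image("wrist");cv2.imwrite("pics/w4.png",im[:,:,::-1])
go(s,[.5,.188,.2],-88)
```

```text
pos [ 0.4782 -0.1831  0.2221] xyaw -51.16 clock 3.475 F [-0.  -0.1 -2.5] w 0.014
tool delta [-0.2756 -0.2497  0.0208]
turn 0.6429
```

View pics/w4.png

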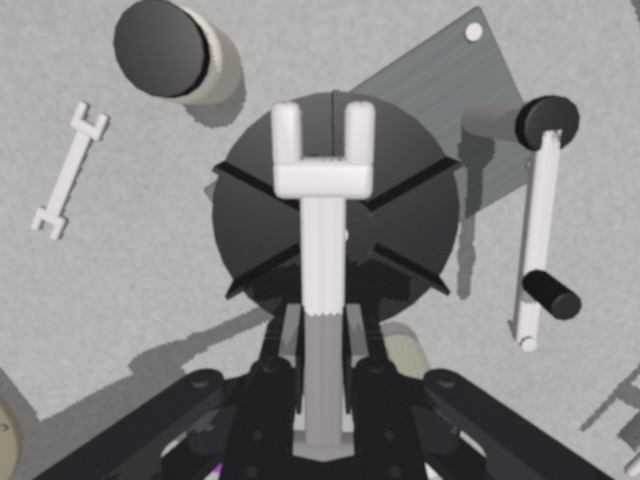

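The spanner is held at column 322 with its near jaw fixed in view, so it hasn't slipped. Carrying it to the tray.

Request:
send_rows(increments=[[0.0, -0.02, -0.018, 0, 0], [0.0, -0.04, -0.036, 0, 0], [0.0, -0.042, -0.038, 0, 0], [0.0, -0.042, -0.038, 0, 0], [0.0, -0.042, -0.038, 0, 0], [0.0, -0.04, -0.036, 0, 0], [0.0, -0.04, -0.036, 0, 0], [0.0, -0.01, -0.01, 0, 0]])

```text
clock: 4.53
position: [0.4964, 0.1924, 0.2163]
ee_rot: [0.001, 0.903, -0.43, -0.002]
contact_force: [0.7, -0.4, -1.6]
width: 0.0143
```

Request:
send_rows(increments=[[0.0, 0, 0, 0, 0.16], [0.0, 0, 0, 0, 0.16], [0.0, 0, 0, 0, 0.16], [0.0, 0, 0, 0, 0.16], [0.0, 0, 0, 0, 0]])

```text
clock: 5.15
position: [0.4971, 0.1887, 0.217]
ee_rot: [0.001, 0.721, -0.693, -0.0]
contact_force: [-0.4, 0.8, -1.7]
width: 0.0141
```

Run:
```python
from h import *
from rig import manip
s=manip.get_state();im=manip.get_image("wrist");cv2.imwrite("pics/w5.png",im[:,:,::-1])
go(s,[.5,.188,.013],-88.5)
```

```text
pos [0.4971 0.1887 0.217 ] xyaw -87.77 clock 5.15 F [-0.4  0.8 -1.7] w 0.0141
tool delta [ 0.0006 -0.0034  0.204 ]
turn 0.0127
```

View pics/w5.png

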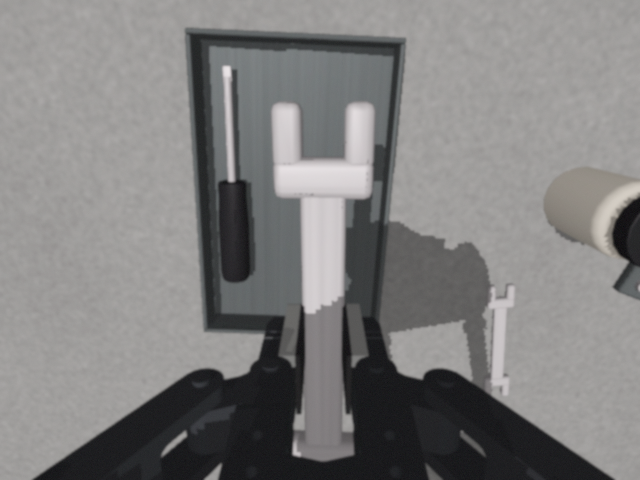

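The tray is ahead, with its rim corners at (188,30), (404,40), (378,320) and (206,330). The driver is on its left. I'll cross-check the tray position from this view.

Run:
```python
from h import *
from rig import manip
c=manip.calibration("wrist")
for p in((188,30),(404,40),(378,320),(206,330)):print(onz(c,*p,.035).round(4))
print(onz(c,234,200,.02).round(4))
```

```text
[0.6264 0.2919 0.035 ]
[0.6263 0.1366 0.035 ]
[0.3974 0.1361 0.035 ]
[0.3808 0.292  0.035 ]
[0.4996 0.266  0.02  ]
```

Request:
send_rows(increments=[[0.0, 0, -0.003, 0.03, 0.013], [0.0, 0, 0, 0.05, 0], [0.0, 0, 0, 0.05, 0], [0.0, 0, 0, 0.04, 0], [0.0, 0, 0, 0.02, 0], [0.0, 0, 0, 0.008, 0], [0.0, 0, 0, 0.003, 0], [0.0, 0, 0, 0, 0]])

```text
clock: 6.2
position: [0.5015, 0.1899, 0.018]
ee_rot: [-0.001, 0.716, -0.698, 0.0]
contact_force: [0.3, 0.8, -2.1]
width: 0.0142
```

Run:
```python
from h import *
from rig import manip
s=manip.get_state()
go(s,[.5,.188,.010],-88.5)
```

```text
pos [0.5015 0.1899 0.018 ] xyaw -88.55 clock 6.2 F [ 0.3  0.8 -2.1] w 0.0142
tool delta [0.0019 0.0015 0.008 ]
turn -0.0009
```

Request:
send_rows(increments=[[0.0, 0, 0, 0.006, 0], [0.0, 0, 0, 0.002, 0], [0.0, 0, 0, 0, 0], [0.25, 0, 0, 0, 0], [0.4, 0, 0, 0, 0], [0.4, 0, 0, 0, 0]])

```text
clock: 6.95
position: [0.501, 0.1899, 0.0095]
ee_rot: [-0.0, 0.716, -0.698, 0.0]
contact_force: [-0.1, 0.1, 0.5]
width: 0.0343
```

Request:
send_rows(increments=[[0.4, 0, 0, -0.02, 0], [0.4, 0, 0, -0.05, 0], [0.4, 0, 0, -0.06, 0], [0.4, 0, 0, -0.06, 0], [0.4, 0, 0, -0.03, 0], [0.4, 0, 0, 0, 0]])

```text
clock: 7.7
position: [0.5024, 0.1902, 0.2322]
ee_rot: [-0.003, 0.716, -0.698, 0.002]
contact_force: [0.1, 0.6, 0.7]
width: 0.0342
```

Run:
```python
from h import *
from rig import manip
s=manip.get_state();im=manip.get_image("wrist");cv2.imwrite("pics/w6.png",im[:,:,::-1])
im=manip.get_image("top");cv2.imwrite("pics/t6.png",im[:,:,::-1])
c=manip.calibration("top")
go(s,[.545,-.30,.2],-88.5)
```

```text
pos [0.5024 0.1902 0.2322] xyaw -88.58 clock 7.7 F [0.1 0.6 0.7] w 0.0342
tool delta [ 0.4912 -0.0302  0.0318]
turn -0.0013
```

View pics/w6.png

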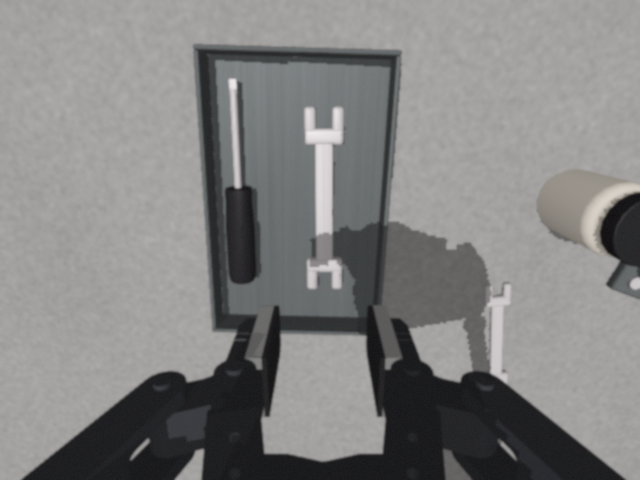

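View pics/t6.png

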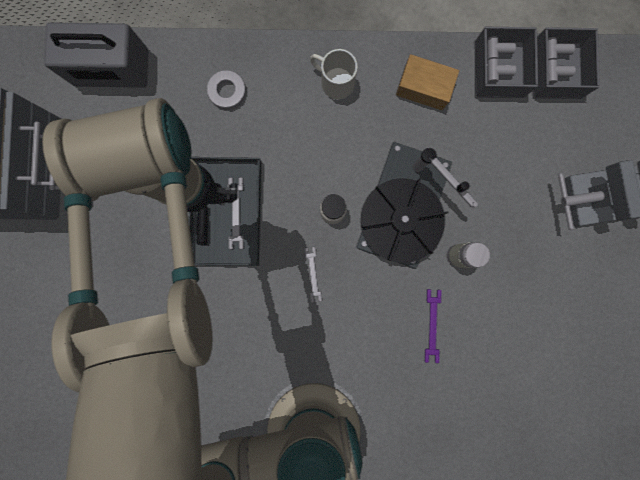

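The spanner lies flat inside the tray, at column 323, rows 108–288 of the wrist view, clear of the driver. The impeller is bare in the top view. Next is the pointer grip.

Request:
send_rows(increments=[[0.5, 0.04, 0, 0, 0], [0.5, 0.06, -0.003, 0, 0], [0.5, 0.062, -0.004, 0, 0], [0.5, 0.062, -0.004, 0, 0], [0.5, 0.062, -0.004, 0, 0], [0.5, 0.062, -0.004, 0, 0], [0.5, 0.062, 0, 0, 0], [0.5, 0.0, 0.0, 0, 0]])

```text
clock: 8.8
position: [0.5289, -0.2237, 0.2263]
ee_rot: [0.001, 0.714, -0.7, -0.002]
contact_force: [0.1, 0.5, -0.4]
width: 0.0427
```

Run:
```python
from h import *
from rig import manip
s=manip.get_state();c=manip.calibration("wrist");im=manip.get_image("wrist");cv2.imwrite("pics/w7.png",im[:,:,::-1])
go(s,[.545,-.30,.138],-88.5)
print(proj(c,[.545,-.3,.166]),proj(c,[.4826,-.1938,.095]))
```

```text
pos [ 0.5289 -0.2237  0.2263] xyaw -88.91 clock 8.8 F [ 0.1  0.5 -0.4] w 0.0427
tool delta [ 0.0766 -0.015   0.0882]
turn -0.0071
[470.52473836 241.87500498] [283.10040187 287.47042488]
```

View pics/w7.png

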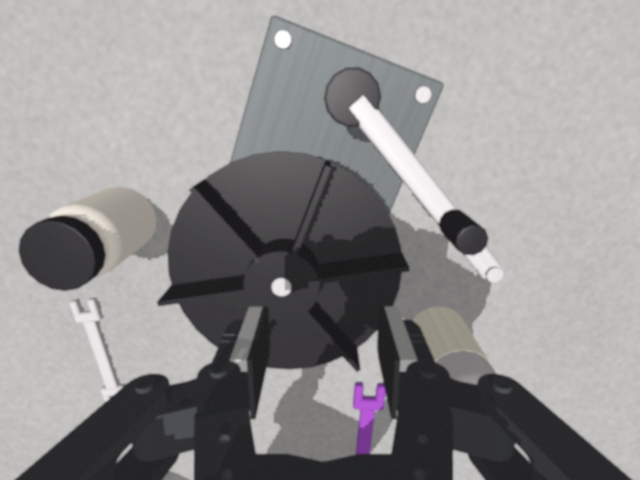

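The grip top is at (472,240) and the hub spot at (281,287), both within 2 px of prediction. Going down over the grip.

Request:
send_rows(increments=[[0.5, 0.04, -0.008, 0, 0], [0.5, 0.037, -0.007, 0, 0], [0.5, 0, 0, 0, 0], [0.5, 0, 0, 0.03, 0], [0.5, 0, 0, 0.04, 0], [0.5, 0, 0, 0.016, 0], [0.5, 0, 0, 0, 0]])

```text
clock: 9.72
position: [0.5462, -0.2944, 0.1421]
ee_rot: [0.0, 0.716, -0.698, -0.002]
contact_force: [0.6, -0.4, -0.4]
width: 0.0427
```

Run:
```python
from h import *
from rig import manip
s=manip.get_state();im=manip.get_image("wrist");cv2.imwrite("pics/w8.png",im[:,:,::-1])
go(s,[.545,-.30,.138],-88.5)
```

```text
pos [ 0.5462 -0.2944  0.1421] xyaw -88.51 clock 9.725 F [ 0.6 -0.4 -0.4] w 0.0427
tool delta [0.0056 0.0013 0.0041]
turn -0.0002
```

View pics/w8.png

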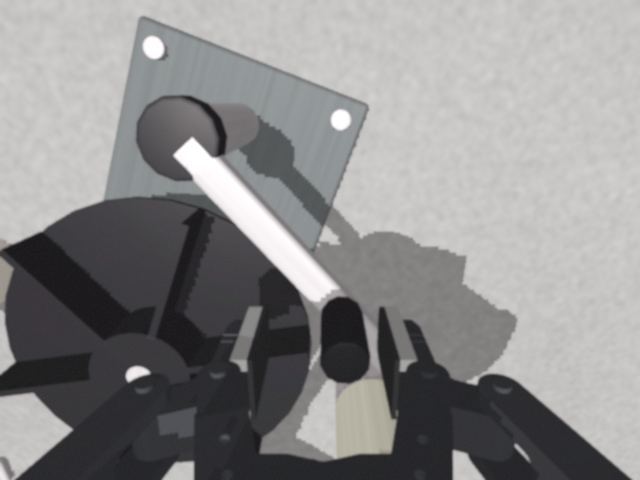

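The grip stands between the pads, slightly right of centre at (345,340). Centring and closing.

Request:
send_rows(increments=[[0.4, 0.006, 0.001, 0.003, 0], [0.1, 0, 0, 0, 0], [0.1, 0, 0, 0, 0], [0.1, 0, 0, 0, 0]], squeeze=30)

```text
clock: 10.28
position: [0.5467, -0.3028, 0.1414]
ee_rot: [-0.0, 0.716, -0.698, 0.001]
contact_force: [0.3, -1.5, 4.8]
width: 0.017
```

Run:
```python
from h import *
from rig import manip
s=manip.get_state();im=manip.get_image("wrist");cv2.imwrite("pics/w9.png",im[:,:,::-1])
go(s,[.5255,-.2073,s["position"][2]],-88.5)
p=s["position"]
piv=np.array([.4826,-.1938])+.14*np.array([.954,-.301]);d=p[:2]-piv;print("pivot",piv,np.linalg.norm(d),np.degrees(np.arctan2(d[1],d[0])))
```

```text
pos [ 0.5467 -0.3028  0.1414] xyaw -88.59 clock 10.275 F [ 0.3 -1.5  4.8] w 0.017
tool delta [-0.096   0.0188 -0.0002]
turn -0.0016
pivot [ 0.61616 -0.23594] 0.09643575566772777 -136.10225582588888
```

View pics/w9.png

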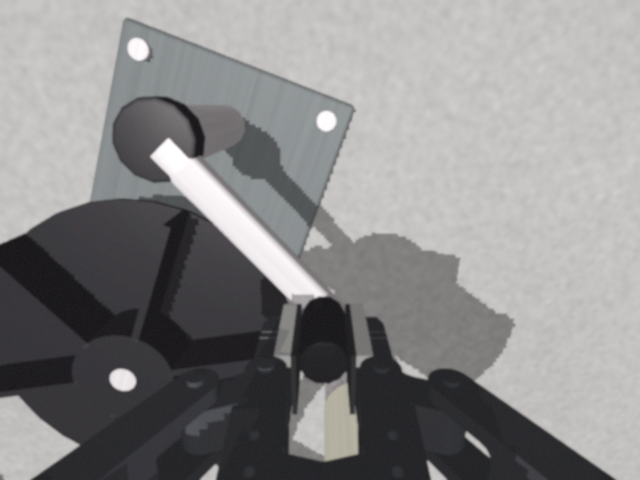

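The grip is held, width 17 mm. Swinging it along the arc about the post.

Request:
send_rows(increments=[[0.1, -0.0132, 0.0102, -0.001, 0], [0.1, -0.0147, 0.0076, 0, 0], [0.1, -0.0157, 0.005, 0, 0], [0.1, -0.0165, 0.0022, 0, 0], [0.1, -0.0165, -0.0007, 0, 0], [0.1, -0.0186, -0.0044, 0, 0], [0.1, 0, 0, 0, 0]])

```text
clock: 11.2
position: [0.5216, -0.2058, 0.1413]
ee_rot: [0.001, 0.716, -0.698, -0.002]
contact_force: [-4.6, 0.8, 5.9]
width: 0.017
```

Run:
```python
from h import *
from rig import manip
s=manip.get_state();im=manip.get_image("wrist");cv2.imwrite("pics/w10.png",im[:,:,::-1])
go(s,[.5255,-.2073,s["position"][2]],-88.5)
t=manip.get_image("top");cv2.imwrite("pics/t10.png",cv2.resize(t[130:280,300:500,::-1],None,fx=4,fy=4,interpolation=cv2.INTER_CUBIC))
```

```text
pos [ 0.5216 -0.2058  0.1413] xyaw -88.5 clock 11.2 F [-4.6  0.8  5.9] w 0.017
tool delta [ 0.0016 -0.0039 -0.    ]
turn -0.0
```

View pics/w10.png

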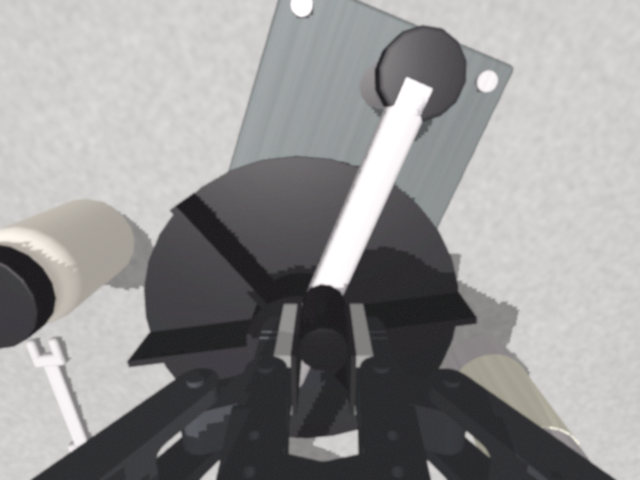

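View pics/t10.png

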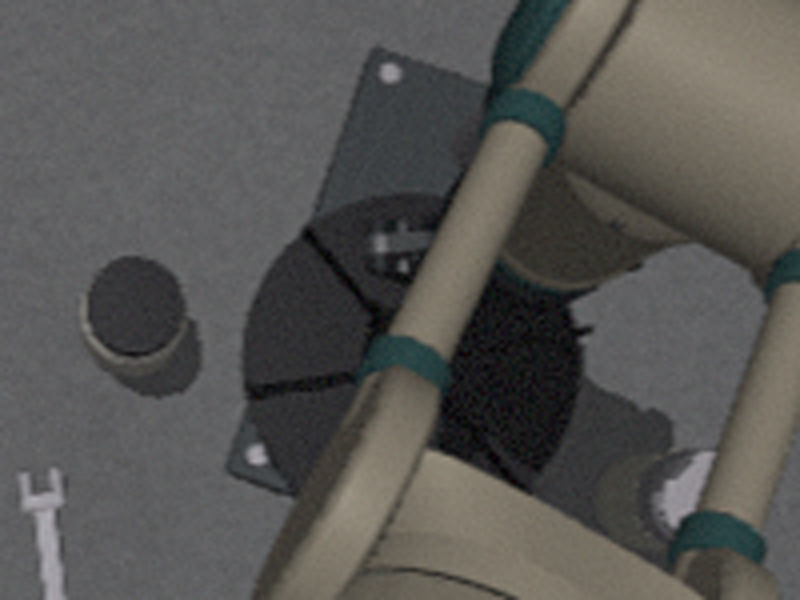

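The pointer is near the target. Releasing, rising and backing off (−x) to see the pin from the wrist camera.

Request:
send_rows(increments=[[0.1, 0, -0.003, 0, 0], [0.25, 0, 0, 0, 0], [0.4, 0, 0, 0, 0], [0.4, 0, 0, -0.03, 0], [0.4, 0, 0.01, -0.04, 0], [0.4, 0, 0.05, -0.04, 0], [0.4, 0, 0.06, 0, 0], [0.4, 0, 0.0, 0, 0]])

```text
clock: 12.3
position: [0.4046, -0.2096, 0.2506]
ee_rot: [0.0, 0.715, -0.699, -0.0]
contact_force: [0.2, 0.0, -0.2]
width: 0.0342
```

Run:
```python
from h import *
from rig import manip
s=manip.get_state();im=manip.get_image("wrist");cv2.imwrite("pics/w11.png",im[:,:,::-1])
c=manip.calibration("wrist")
go(s,[.5255,-.2073,s["position"][2]],-88.5)
x=im[:,:,::-1]
u=proj(c,[.4826,-.1938,.095]);print(u)
a,b=int(u[0]),int(u[1])
cv2.imwrite("pics/w11c.png",cv2.resize(x[max(0,b-60):b+60,a-80:a+80],None,fx=5,fy=5,interpolation=cv2.INTER_CUBIC))
print(a-80,max(0,b-60))
```

```text
pos [ 0.4046 -0.2096  0.2506] xyaw -88.71 clock 12.3 F [ 0.2  0.  -0.2] w 0.0342
tool delta [ 5.000e-04 -1.209e-01 -1.000e-04]
turn -0.0036
[303.68064257 115.60090181]
223 55
```

View pics/w11.png

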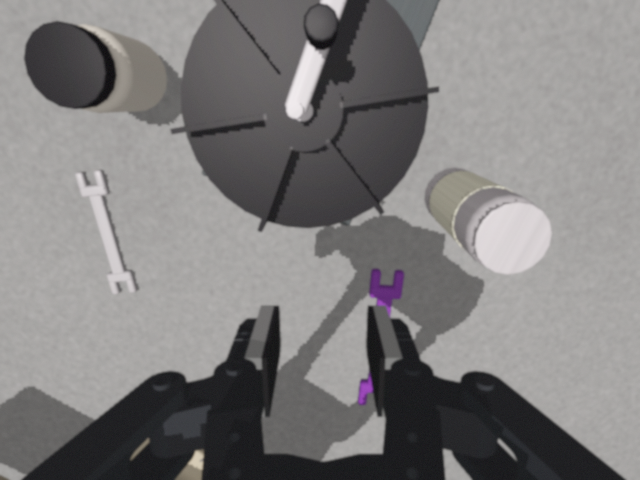

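View pics/w11c.png

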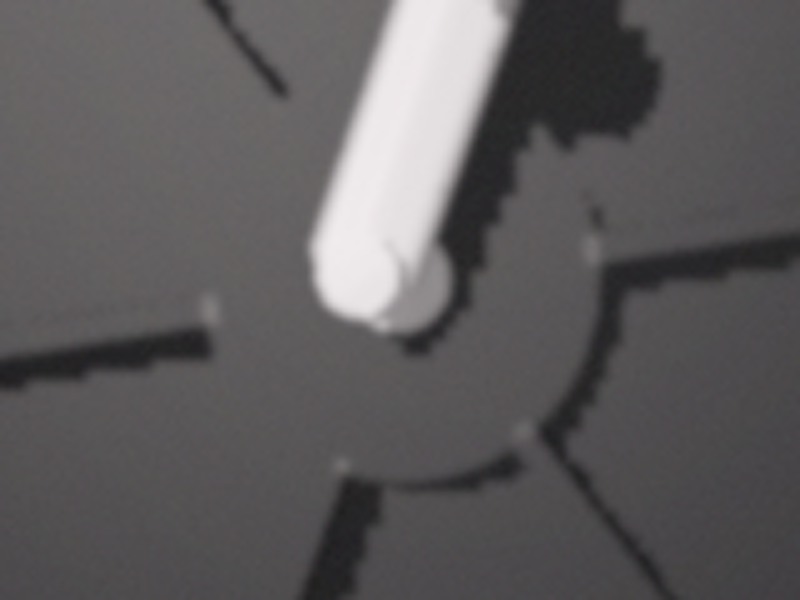

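The pin top is at (294.6,110), with the spot showing partly behind it near (304,112). I'll compute both positions in xy.

```bash
python3 - <<'E'
from h import *
from rig import manip
c=manip.calibration("wrist")
pin=onz(c,294.6,110,.133);spot=onz(c,223+404/5,55+283/5,.095)
print(pin,spot,pin-spot)
print(proj(c,[*spot[:2],.133]))
im=cv2.imread("pics/w11.png")
# hub ctr from blades: blade root ends at z=.095
for u,v in((210,307),(592,248),(342,467),(525,432)):print(onz(c,223+u/5,55+v/5,.095))
# arm edges for direction, z=.130
o=cv2.imread("pics/w11.png",0)
E
python3 - <<'E'
import cv2
im=cv2.imread("pics/w11.png");cv2.imwrite("pics/w11d.png",cv2.resize(im[0:140,240:380],None,fx=4,fy=4,interpolation=cv2.INTER_CUBIC))
E
```

```text
[ 0.4867519  -0.18993814  0.133     ] [ 0.48527501 -0.19386056  0.095     ] [0.0014769  0.00392242 0.038     ]
[301.02036357 112.70199752]
[ 0.48141759 -0.1666648   0.095     ]
[ 0.49053622 -0.21996914  0.095     ]
[ 0.45985223 -0.18516289  0.095     ]
[ 0.46538237 -0.21134284  0.095     ]
```

View pics/w11d.png

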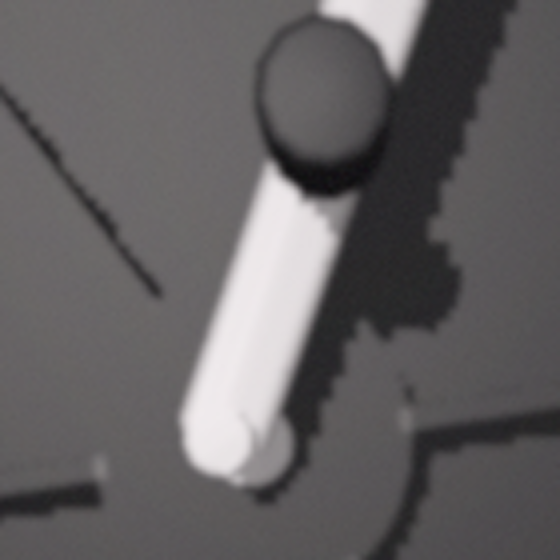

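The pin overshoots the spot by about 4 mm (+y). I'll regrasp and bring the grip back about 3 mm anticlockwise.

Request:
send_rows(increments=[[0.4, -0.002, -0.05, 0, 0], [0.4, -0.002, -0.06, 0, 0], [0.4, 0, -0.009, 0.02, 0], [0.4, 0, 0, 0.045, 0], [0.4, 0, 0, 0.035, 0], [0.4, 0, 0, 0.008, 0], [0.4, 0, 0, 0, 0]])

```text
clock: 13.22
position: [0.5278, -0.2036, 0.1422]
ee_rot: [-0.0, 0.716, -0.698, 0.0]
contact_force: [-0.1, -0.3, 0.8]
width: 0.0344
```

Request:
send_rows(increments=[[0.3, 0, 0, 0, 0], [0.1, 0, 0, 0, 0], [0.1, 0, 0, 0, 0], [0.1, 0, 0, 0, 0]])

```text
clock: 13.72
position: [0.5282, -0.2042, 0.1441]
ee_rot: [-0.001, 0.716, -0.698, 0.002]
contact_force: [1.5, -0.8, 5.3]
width: 0.0167
```

Run:
```python
from h import *
from rig import manip
s=manip.get_state()
go(s,[.5227,-.2085,s["position"][2]],-88.5)
```

```text
pos [ 0.5282 -0.2042  0.1441] xyaw -88.59 clock 13.725 F [ 1.5 -0.8  5.3] w 0.0167
tool delta [ 0.0042  0.0056 -0.    ]
turn -0.0015
```

Request:
send_rows(increments=[[0.1, 0.003, 0.001, 0, 0], [0.1, 0, 0, 0, 0], [0.1, 0, 0, 0, 0]])

```text
clock: 14.1
position: [0.5275, -0.2063, 0.1441]
ee_rot: [-0.001, 0.716, -0.698, 0.002]
contact_force: [2.4, 2.2, 6.4]
width: 0.0167
```

Request:
send_rows(increments=[[0.25, 0, 0, 0, 0], [0.4, 0, 0, 0, 0], [0.4, 0, 0, -0.03, 0], [0.4, 0, 0, -0.04, 0], [0.4, 0, 0.05, -0.03, 0], [0.4, 0, 0.06, 0, 0], [0.4, 0.012, 0.0, 0, 0], [0.4, 0, 0, 0, 0]])

```text
clock: 15.1
position: [0.4166, -0.222, 0.2424]
ee_rot: [-0.0, 0.715, -0.699, 0.001]
contact_force: [-0.2, -0.6, 0.2]
width: 0.0342
```

Run:
```python
from h import *
from rig import manip
s=manip.get_state();im=manip.get_image("wrist");cv2.imwrite("pics/w12.png",im[:,:,::-1])
c=manip.calibration("wrist")
go(s,[.5255,-.2073,s["position"][2]],-88.5)
u=proj(c,[.4853,-.1937,.095]);print(u,proj(c,[.4853,-.1937,.133]))
a,b=int(u[0]),int(u[1])
cv2.imwrite("pics/w12c.png",cv2.resize(im[max(0,b-60):b+60,a-80:a+80,::-1],None,fx=5,fy=5,interpolation=cv2.INTER_CUBIC))
print(a-80,max(0,b-60))
```

```text
pos [ 0.4166 -0.222   0.2424] xyaw -88.67 clock 15.1 F [-0.2 -0.6  0.2] w 0.0342
tool delta [-1.220e-02 -1.092e-01  1.000e-04]
turn -0.003
[286.4143897  126.58094877] [280.98100908 129.96040794]
206 66
```

View pics/w12c.png

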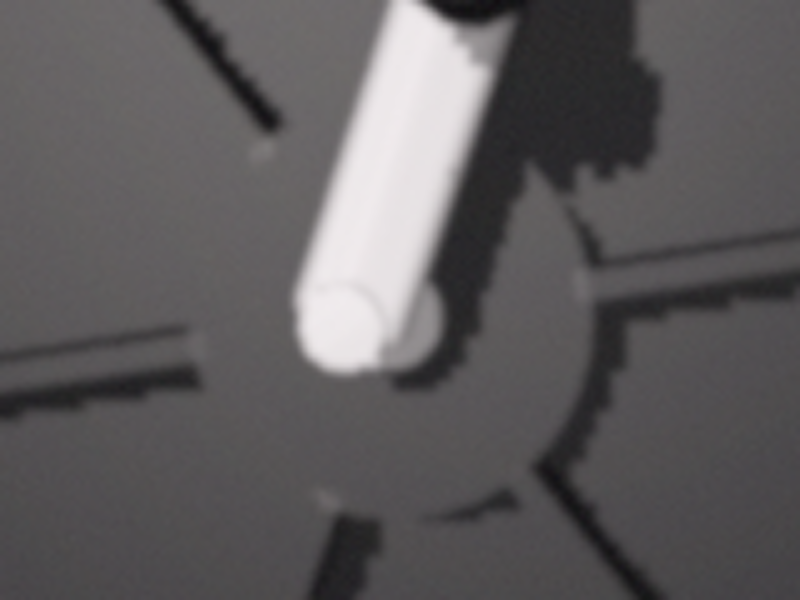

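Run:
```python
from h import *
from rig import manip
c=manip.calibration("wrist");im=cv2.imread("pics/w12.png",0)
o=206,66
spot=onz(c,o[0]+395/5,o[1]+321/5,.095);pin=onz(c,o[0]+342/5,o[1]+328/5,.133)
print(spot,pin,pin-spot)
# px sizes: 10mm pin and spot
print(proj(c,spot+[0,-.005,0])-proj(c,spot),proj(c,pin+[0,-.005,0])-proj(c,pin))
# arm axis: edges of bar at two rows in crop -> z=.130
for (l,r,y) in((297,408,290),(383,510,60),(340,458,170)):
    print((onz(c,o[0]+l/5,o[1]+y/5,.13)+onz(c,o[0]+r/5,o[1]+y/5,.13))/2)
T=np.array(c["camera_from_world"]);print("cam",-T[:3,:3].T@T[:3,3])
```

```text
[ 0.48287234 -0.19271511  0.095     ] [ 0.48425292 -0.18974751  0.133     ] [0.00138058 0.00296761 0.038     ]
[7.25706247 0.1851048 ] [8.3439251  0.21256864]
[ 0.48852272 -0.1907317   0.13      ]
[ 0.5145794  -0.20199768  0.13      ]
[ 0.50233377 -0.19640509  0.13      ]
cam [ 0.50079253 -0.21858308  0.38497786]
```

The pin is still about 3 mm too far. Regrasping for a second, slower correction.

Request:
send_rows(increments=[[0.4, -0.006, -0.05, 0, 0], [0.4, -0.008, -0.06, 0, 0], [0.4, 0, 0, 0.02, 0], [0.4, 0, 0, 0.045, 0], [0.4, 0, 0, 0.03, 0], [0.4, 0, 0, 0.003, 0], [0.4, 0, 0, 0, 0]])

```text
clock: 16.02
position: [0.5271, -0.2046, 0.1447]
ee_rot: [-0.0, 0.716, -0.698, 0.0]
contact_force: [-0.2, -0.1, -0.1]
width: 0.0341
```

Request:
send_rows(increments=[[0.3, 0, 0, 0, 0], [0.1, 0, 0, 0, 0], [0.1, 0, 0, 0, 0], [0.1, 0, 0, 0, 0], [0.1, 0, 0, 0, 0]])

```text
clock: 16.65
position: [0.5271, -0.2051, 0.1459]
ee_rot: [-0.001, 0.716, -0.698, 0.002]
contact_force: [1.1, -0.5, 5.4]
width: 0.0168
```

Run:
```python
from h import *
from rig import manip
s=manip.get_state()
go(s,[.5275,-.2085,s["position"][2]],-88.5)
```

```text
pos [ 0.5271 -0.2051  0.1459] xyaw -88.59 clock 16.65 F [ 1.1 -0.5  5.4] w 0.0168
tool delta [ 0.0034 -0.0004  0.    ]
turn -0.0015
```

Request:
send_rows(increments=[[0.1, 0.0025, 0, 0, 0], [0.1, 0.0018, 0, 0, 0], [0.1, 0, 0, 0, 0], [0.1, 0, 0, 0, 0]])

```text
clock: 17.15
position: [0.5262, -0.2075, 0.1459]
ee_rot: [-0.001, 0.716, -0.698, -0.0]
contact_force: [-0.2, 2.8, 9.0]
width: 0.017
```

Request:
send_rows(increments=[[0.25, 0, 0, 0, 0], [0.4, 0, 0, 0, 0], [0.4, 0, 0, -0.03, 0], [0.4, 0, 0, -0.04, 0], [0.4, 0, 0.05, -0.03, 0], [0.4, 0, 0.06, 0, 0], [0.4, -0.02, 0.02, 0, 0], [0.4, 0, 0, 0, 0]])

```text
clock: 18.15
position: [0.3937, -0.1911, 0.2444]
ee_rot: [0.0, 0.716, -0.699, -0.0]
contact_force: [-0.1, -1.2, -1.2]
width: 0.0341
```

Run:
```python
from h import *
from rig import manip
s=manip.get_state();im=manip.get_image("wrist");cv2.imwrite("pics/w13.png",im[:,:,::-1])
c=manip.calibration("wrist")
go(s,[.5255,-.2073,s["position"][2]],-88.5)
u=proj(c,[.4853,-.1937,.095])
a,b=int(u[0]),int(u[1])
cv2.imwrite("pics/w13c.png",cv2.resize(im[max(0,b-60):b+60,a-80:a+80,::-1],None,fx=5,fy=5,interpolation=cv2.INTER_CUBIC))
print(a-80,max(0,b-60))
```

```text
pos [ 0.3937 -0.1911  0.2444] xyaw -88.62 clock 18.15 F [-0.1 -1.2 -1.2] w 0.0341
tool delta [ 1.940e-02 -1.313e-01 -1.000e-04]
turn -0.002
250 34
```

View pics/w13c.png

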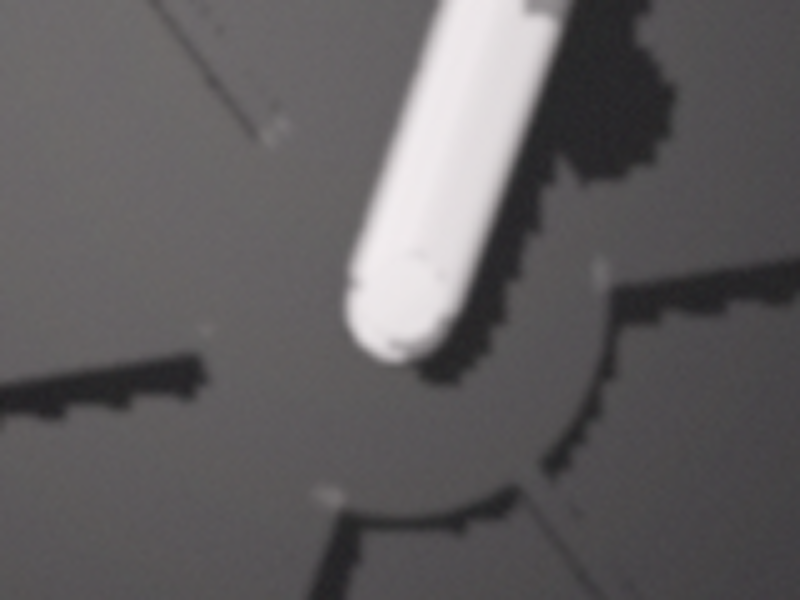

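Run:
```python
from h import *
from rig import manip
c=manip.calibration("wrist");o=250,34
spot=onz(c,o[0]+401/5,o[1]+305/5,.095);pin=onz(c,o[0]+398/5,o[1]+304/5,.133)
print(spot,pin,pin-spot)
t=manip.get_image("top");cv2.imwrite("pics/t13.png",cv2.resize(t[130:280,300:500,::-1],None,fx=4,fy=4,interpolation=cv2.INTER_CUBIC))
t=manip.get_image("side");cv2.imwrite("pics/s13.png",cv2.resize(t[130:280,250:420,::-1],None,fx=4,fy=4,interpolation=cv2.INTER_CUBIC))
```

```text
[ 0.48474536 -0.19356863  0.095     ] [ 0.48409982 -0.19258108  0.133     ] [-0.00064554  0.00098755  0.038     ]
```

View pics/s13.png

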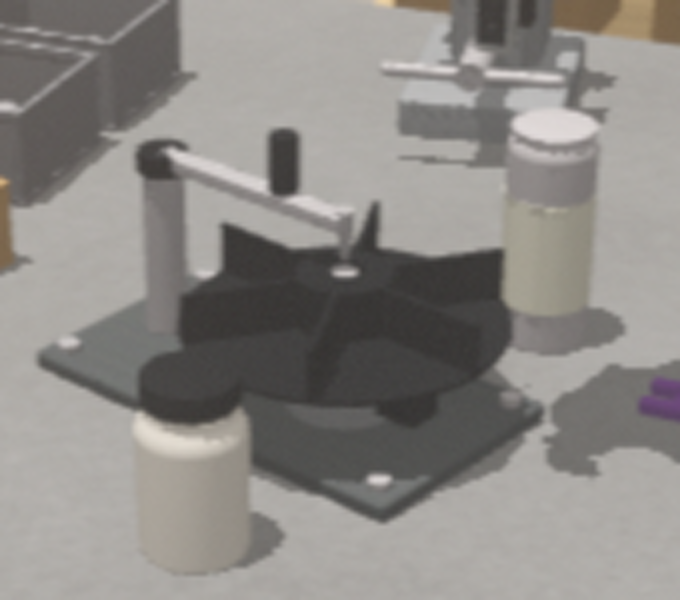

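View pics/t13.png

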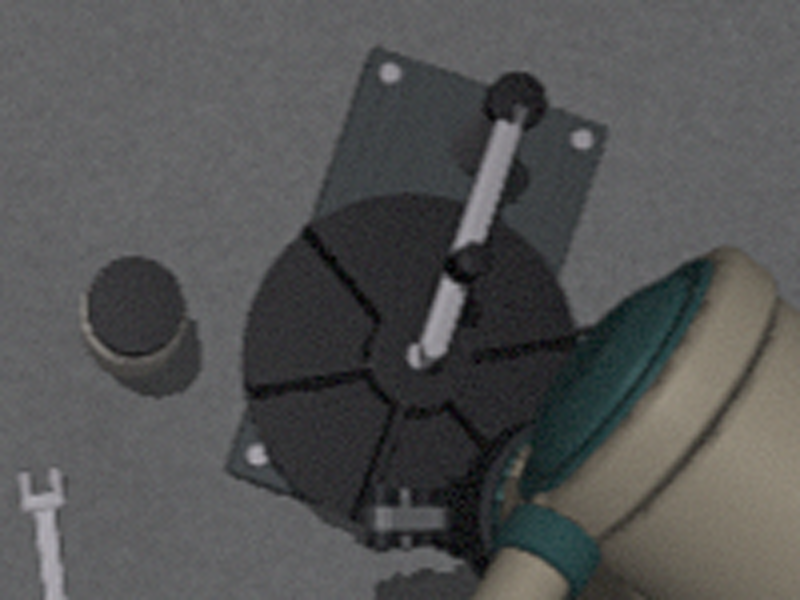

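The tip is within about 1 mm of the hub centre. The side view has the pin pointing into the spot at crop (345,272), and the top view agrees once parallax is allowed for. Tub and can haven't moved. Next I'll lower the shut fingers into the gap between the blades at about 159° and 218° (the −x side). The push goes towards +y, away from the can.

Request:
send_rows(increments=[[0.0, 0.018, -0.017, 0, 0], [0.0, 0, 0, 0.04, 0], [0.0, 0, 0, 0.04, 0], [0.0, 0, 0, 0, 0], [0.0, 0, 0, 0, 0]])

```text
clock: 18.92
position: [0.4143, -0.2104, 0.1652]
ee_rot: [-0.0, 0.716, -0.698, 0.001]
contact_force: [-1.0, -0.2, 0.2]
width: -0.0001
```

Run:
```python
from h import *
from rig import manip
s=manip.get_state();im=manip.get_image("wrist");cv2.imwrite("pics/w14.png",im[:,:,::-1])
go(s,[.411,-.207,.078],-88.5)
```

```text
pos [ 0.4143 -0.2104  0.1652] xyaw -88.57 clock 18.925 F [-1.  -0.2  0.2] w -0.0001
tool delta [-0.0036  0.0034  0.0872]
turn -0.0012
```

View pics/w14.png

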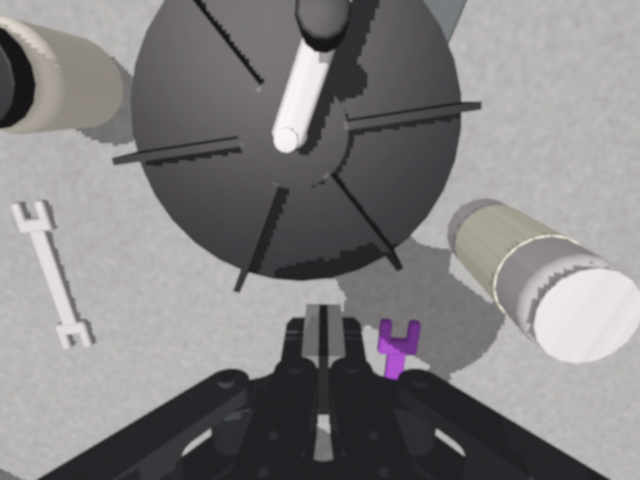

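The gap is clear: one blade tip is at (238,290), the other at (400,268), and the fingers are between them. Lowering.

Request:
send_rows(increments=[[0.0, -0.003, 0.003, 0.03, 0], [0.0, 0, 0, 0.03, 0], [0.0, 0, 0, 0.02, 0], [0.0, 0, 0, 0.007, 0], [0.0, 0, 0, 0, 0]])

```text
clock: 19.6
position: [0.4107, -0.2072, 0.0782]
ee_rot: [-0.0, 0.716, -0.698, 0.001]
contact_force: [0.2, 0.6, 0.5]
width: 0.0001
```

Run:
```python
from h import *
from rig import manip
s=manip.get_state();im=manip.get_image("wrist");cv2.imwrite("pics/w15.png",im[:,:,::-1])
go(s,[.411,-.207,.078],-88.5)
```

```text
pos [ 0.4107 -0.2072  0.0782] xyaw -88.58 clock 19.6 F [0.2 0.6 0.5] w 0.0001
tool delta [-0.0002 -0.0003  0.0002]
turn -0.0014
```

View pics/w15.png

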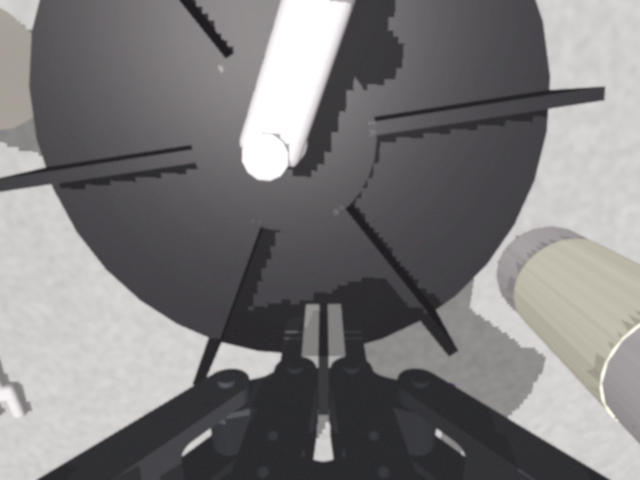

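The fingertips sit between the blades at (320,340). Pushing with a brisk sweep and lift-off.

Request:
send_rows(increments=[[0.0, -0.012, 0, 0, 0], [0.0, -0.03, 0, 0, 0], [0.0, -0.042, 0, 0, 0], [0.0, -0.04, 0.01, -0.045, 0], [0.0, -0.02, 0.015, -0.055, 0], [0.0, 0, 0.01, -0.05, 0], [0.0, 0, 0, 0, 0]])

```text
clock: 20.52
position: [0.3731, -0.0634, 0.2317]
ee_rot: [-0.002, 0.716, -0.698, 0.005]
contact_force: [1.0, 0.1, -0.2]
width: 0.0002
```

Run:
```python
from h import *
from rig import manip
for i in range(6):
    s=manip.get_state();im=manip.get_image("top");cv2.imwrite(f"pics/p{i}.png",cv2.resize(im[170:275,350:460,::-1],None,fx=3,fy=3,interpolation=cv2.INTER_CUBIC));print(s["clock"],s["position"],s["contact_force"])
a=[cv2.imread(f"pics/p{i}.png")[:290,:260] for i in range(6)]
cv2.imwrite("pics/pm.png",np.vstack([np.hstack(a[:3]),np.hstack(a[3:])]))
```

```text
20.525 [ 0.37308083 -0.0634073   0.23170072] [ 0.98471793  0.11311313 -0.23869052]
20.575 [ 0.37200758 -0.06316981  0.22948894] [-0.1446389  -0.87662465 -0.89068706]
20.625 [ 0.37116141 -0.06303039  0.22791475] [ 0.69549539 -0.48003629 -0.55268193]
20.675 [ 0.37068691 -0.06298445  0.22691412] [-0.20896117 -0.68110801 -0.49033098]
20.725 [ 0.37049767 -0.06305307  0.22633939] [-0.60720128  0.47566601 -0.38490055]
20.775 [ 0.37050235 -0.06310589  0.22609059] [-0.10532876 -0.79630258  0.03128327]
```

View pics/pm.png

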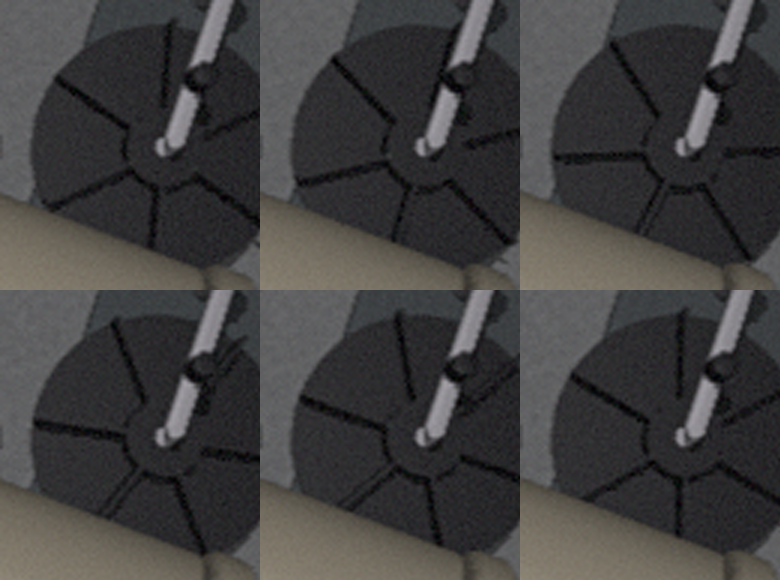

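The impeller turns clockwise by roughly 12° per 0.05 s frame, about 4.3 rad/s, with the arm clear of it. I'll hold still and let it coast.

Request:
send_rows(increments=[[0, 0, 0, 0, 0], [0, 0, 0, 0, 0], [0, 0, 0, 0, 0], [0, 0, 0, 0, 0], [0, 0, 0, 0, 0], [0, 0, 0, 0, 0], [0, 0, 0, 0, 0], [0, 0, 0, 0, 0]])

```text
clock: 21.82
position: [0.3713, -0.0635, 0.2274]
ee_rot: [0.0, 0.716, -0.698, 0.0]
contact_force: [0.6, -0.5, -0.2]
width: -0.0004
```

Request:
send_rows(increments=[[0, 0, 0, 0, 0], [0, 0, 0, 0, 0], [0, 0, 0, 0, 0], [0, 0, 0, 0, 0], [0, 0, 0, 0, 0], [0, 0, 0, 0, 0], [0, 0, 0, 0, 0], [0, 0, 0, 0, 0]])

```text
clock: 22.82
position: [0.3713, -0.0635, 0.2273]
ee_rot: [0.0, 0.716, -0.698, 0.0]
contact_force: [0.3, -0.2, 0.2]
width: -0.0003
```

Request:
send_rows(increments=[[0, 0, 0, 0, 0], [0, 0, 0, 0, 0], [0, 0, 0, 0, 0], [0, 0, 0, 0, 0], [0, 0, 0, 0, 0], [0, 0, 0, 0, 0], [0, 0, 0, 0, 0], [0, 0, 0, 0, 0]])

```text
clock: 23.82
position: [0.3713, -0.0635, 0.2273]
ee_rot: [0.0, 0.716, -0.698, 0.0]
contact_force: [-0.1, -0.4, 1.4]
width: -0.0
```

Request:
send_rows(increments=[[0, 0, 0, 0, 0], [0, 0, 0, 0, 0], [0, 0, 0, 0, 0], [0, 0, 0, 0, 0], [0, 0, 0, 0, 0], [0, 0, 0, 0, 0], [0, 0, 0, 0, 0], [0, 0, 0, 0, 0]])

```text
clock: 24.82
position: [0.3714, -0.0635, 0.2273]
ee_rot: [0.0, 0.716, -0.698, 0.0]
contact_force: [-0.2, -0.1, -0.5]
width: -0.0003
```

Run:
```python
from h import *
from rig import manip
for i in range(6):
    s=manip.get_state();im=manip.get_image("top" if i<5 else "side");cv2.imwrite(f"pics/q{i}.png",im[:,:,::-1] if i==5 else cv2.resize(im[170:275,350:460,::-1],None,fx=3,fy=3,interpolation=cv2.INTER_CUBIC))
print(s["clock"])
T=manip.get_image("top");cv2.imwrite("pics/tq.png",T[:,:,::-1])
a=[cv2.imread(f"pics/q{i}.png")[:290,:260] for i in range(3)]
s=cv2.imread("pics/q5.png");s=cv2.resize(s[130:275,250:445],(780,290*2))[:290]
cv2.imwrite("pics/qm.png",np.hstack(a))
cv2.imwrite("pics/qs.png",cv2.resize(cv2.imread("pics/q5.png")[130:280,250:420],None,fx=4,fy=4,interpolation=cv2.INTER_CUBIC))
```

```text
25.075
```

View pics/qm.png

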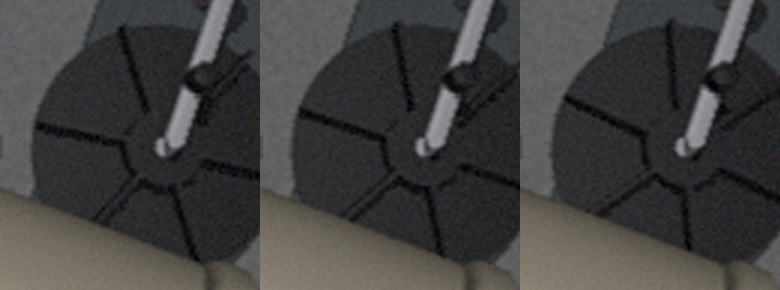

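View pics/qs.png

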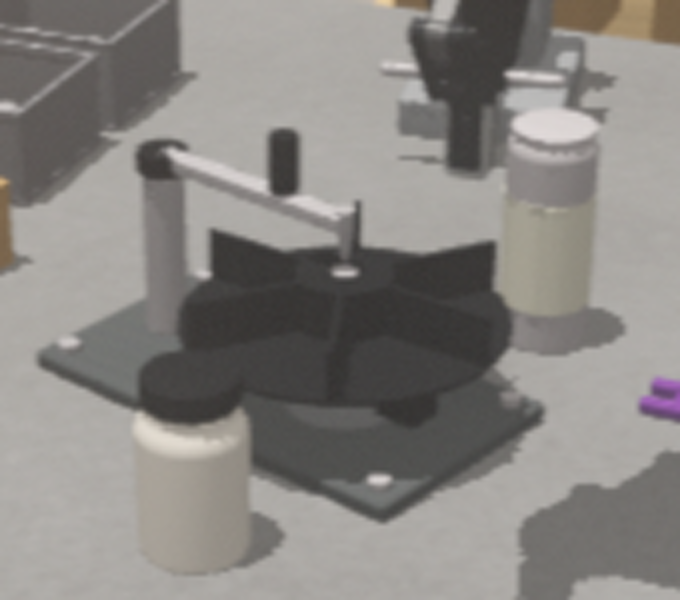

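View pics/tq.png

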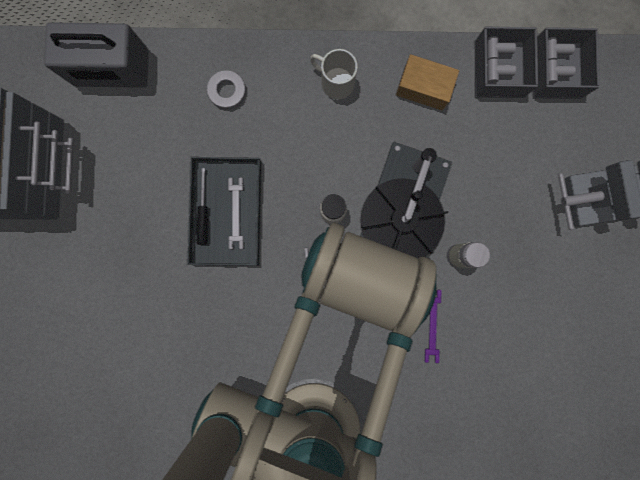

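At 4.5 s after the push the impeller is still turning, about 10° per frame. The pointer is on the spot, the tub is at (333,208) and the can at (468,256), both as before, and the spanner is in the tray at (235,213). One more second of coasting, then I hand in.

Request:
send_rows(increments=[[0, 0, 0, 0, 0], [0, 0, 0, 0, 0], [0, 0, 0, 0, 0], [0, 0, 0, 0, 0], [0, 0, 0, 0, 0], [0, 0, 0, 0, 0], [0, 0, 0, 0, 0], [0, 0, 0, 0, 0]])

```text
clock: 26.18
position: [0.3713, -0.0635, 0.2273]
ee_rot: [0.0, 0.716, -0.698, 0.0]
contact_force: [-0.3, 0.2, -1.0]
width: -0.0002
```

```bash
python3 -c "
from rig import manip
print(manip.sign_off())"
```

```text
the job is handed in; nothing more can be done
None
```

The spin check is done and handed in at about 26 s of the 64 s allowed.

- **Spanner:** I laid the large silver spanner flat in the tray, clear of the screwdriver.
- **Pointer:** I swung it by its grip, and it overshot by about 4 mm at first. Two small regrasp corrections brought the tip to about 1 mm from the hub centre, and the side and top views agreed with that.
- **Spin:** I pushed one blade clockwise with the shut fingers and lifted away. The impeller started at about 4.3 rad/s. About 4.5 s later it was still turning, by roughly 10° per frame, with nothing touching it. I let it coast about 1 s longer before handing in.
- **Last pictures:** Tub, can and pointer showed no visible shift. No check failed or disagreed beyond the roughly 2–3 mm offsets between the camera views.

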